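# Set the pump selector to the sink and start the pump

## Robot

A 6-joint arm with a two-finger parallel gripper is mounted at the origin on the work surface. World frame = base frame: x ahead of the robot, y to its left, z up, the work surface at z = 0. Lengths are in mm, angles in rad, forces in N, time in s.
With the tool pointing down it reaches from about 300 to 775 mm from the base axis. Payload 14.6 kg.
Tool frame: the origin (TCP) lies at the very end of the fingers, on their centre line; the grasp point (between the pads) lies 19 mm behind it; z points along the fingers, y is the line along which they close (so a half turn about z gives the same grasp; the last joint's range is limited). The gripper opens to 85 mm and grips with 20 to 120 N. Pads are 22 mm wide; open, the fingers measure 114 mm over their backs; the gripper's body (76 mm by 85 mm) begins 54 mm behind the grasp point. The pads swing forward as they close: fully open they stand 13 mm farther back than shut.
Start: joints at [1.183, 0.3, 1.521, -0, 1.321, -0.067], TCP at [173.426, 521.932, 231.281] pointing down, gripper open.
Joint ranges: [-3.03, 3.03], [-0.79, 2.21], [0.23, 2.52], [-1.04, 4.18], [0, 3.07], [-2.55, 2.55]. Speed limits (rad/s): [2.22, 2.22, 2.57, 3.14, 3.14, 3.14].

## Interface

Orientations are given as a 3x3 rotation matrix whose columns are the frame's x, y, z axes.
In Python, from station import r gives the robot as it stands.
- The arm moves only by the shell command python3 -m creep 'ROWS' [FORCE]. ROWS is JSON, a list of rows, each a list of 7 numbers: the shift along the tool's x, y, z scaled (see below), then the turn, a rotation vector about the tool's x, y, z scaled (see below), then the gripper command: -1 is fully open, 1 is shut, values between are in proportion. In form: [[x, y, z, wx, wy, wz, gripper], ...]. A call has 1 to 12 rows; each row shifts and turns the commanded pose from where the row before left it, along the tool's axes as they then stand; what a row does not reach is not made up. The controller multiplies each number of a shift by 0.03 m and each number of a turn by 5 degrees. A row lasts 1/12 s, in which the tool goes at most 41.7 mm and 7.16 degrees, less where a joint would pass 70% of its speed; a pose out of reach is approached as far as the arm can. A call with a number of a shift or a turn outside -1 to 1 is refused whole. A call with a gripper value outside its range is refused whole. The fingers move at their own pace and stop on an object; FORCE is the grip in N (left out, the last holds). Time passes only in rows, so rows that do not move let the fingers close. It gives the time, the measured TCP pose, the force, the opening and the grip force at its end, in the units of the state.
- r.state(): the state, without advancing time (a new reading comes with each control period).
- r.grab_frame(name): name is "side" or "top"; returns the picture (400x640x3 uint8, red, green, blue); there is no depth.
- r.camera_params(name): a dict with "fx", "fy", "cx", "cy" (pixels), "k1" (the pictures are not rectified: a ray, as slopes to the right and down, at radius r is drawn at 1 + k1 r^2 times it, then the intrinsics apply), "camera_from_world" (4x4, takes a point from world to camera coordinates). Camera axes: x right, y down, z forward; pixel columns grow to the right and rows downward; lengths in mm; the calibration is good to about 2 mm. A picture is of the moment at which its call begins. camera_params takes no time and is no camera call.
- r.hand_in(): hands the job in; it is judged then, once.
The state is a dict: "time_s": time; "joint_positions": joint angles; "dq": joint speeds; "tau": joint torques, N m; "eef_pos": TCP position; "tool_rot": TCP orientation; "force": force on the tool from outside, world axes, zero at the start; "wrist_torque": the same for the moment, N m; "opening": opening from 0.0 (shut) to 1.0 (fully open); "grasp_force": force on a finger pad.
Only numpy, scipy, OpenCV 4.12 (cv2) and the standard library are available. Lean on these libraries where they do the work, as an engineer would, in place of code of your own. Each camera call takes 0.05 s, during which the arm holds its last target. There are 200 camera calls.

## Task

On the white pump control box, turn the knurled wheel by rubbing a fingertip along its top, towards the robot, until it clicks into the middle of its three settings (its smooth white bar then lies on top). Only then press the round start button beside it fully down and let it come back up. Do not lift or shift the control box, and leave the jars, spatula, cutting board and pot lid where they are.

Things in the scene. Friction and masses are not known exactly. Their poses are not given: they have to be found in the camera images.
- control_box: White box, 110 (x) x 150 (y) x 65 mm high, 2 kg, standing loose on the table. Origin at the centre of its underside, z up. On its flat top (z = 65 mm): a knurled wheel at x = 0, y = +35 mm and a round push button at x = 0, y = -37 mm. Its x axis points away from the robot, within 0.5 rad.
- selector (a joint): Angle (rad) of the knurled black wheel (34 mm radius, 34 mm wide, level axle along the box's y). Detents at 0, 0.6 (the middle setting) and 1.2, stops just outside; starts near 0. Grows as the wheel's top moves to the box's -x (towards the robot). Humps at 0.3 and 0.9 rad: past one, the wheel is drawn into the next detent by itself. 20 mm along the rim is 0.6 rad.
- wheel_crown (a point): Middle of the topmost line of the wheel, 79 mm above the box's underside; fixed to the box, with its axes. Only the wheel's upper 14 mm show; a cheek 8 mm thick and 62 mm long stands on either side, 6 mm lower than the crown. About 2 N along the rim turns it over a hump; a fingertip pressed down on it with 4 to 12 N drags it along by friction.
- white_bar (a point): Middle of the smooth white bar, 5 mm wide, that runs across the wheel's rim; turns with the wheel. At 0 it lies 0.6 rad from the top on the box's +x side, at 0.6 on top, at 1.2 on the -x side.
- start (a joint): Travel (m) of the round grey start button, pressed straight down: 0 up, 0.006 fully down; a spring pushes it back, about 5 N when fully down. It counts as fully down beyond 0.0045.
- start_top (a point): Centre of the top face of the start button (34 mm in diameter); moves with it.
- jar_short: Clear glass jar with a steel cap, 72 mm in diameter, 85 mm high, beside the box. Origin at the centre of its underside. Leave alone.
- jar_mid: Clear glass jar with a steel cap, 72 mm in diameter, 125 mm high, on the box's other side. Origin at the centre of its underside. Leave alone.
- jar_tall: Clear glass jar with a steel cap, 84 mm in diameter, 180 mm high, towards the left. Origin at the centre of its underside. Leave alone.
- spatula: Spatula with a hard white silicone blade, 260 mm long, lying along its own x between the robot and the box. Leave alone.
- board: White plastic cutting board, 300 (x) x 200 (y) x 12 mm, lying flat on the right. Origin at the centre of its underside. Leave alone.
- pot_lid: Aluminium pot lid, 180 mm in diameter, 47 mm high with its black knob, lying flat beyond the box. Origin at the centre of its underside. Leave alone.
Mind the look-alikes: they are no part of the job. Leave any green or turquoise look-alike of the control_box alone.

How it is judged (in metres and radians):
On the way, in this order (a step that is already met when the one before it is completed fails the run):
1. the wheel sits in its middle detent (value of joint selector between 0.45 and 0.75 rad), for 0.3 s.
2. with the wheel there, the start button is pressed fully down (all of step 1 and value of joint start above 0.0045 m), for 0.05 s.
At the end, for the whole second after the job is handed in: The wheel rests in its middle detent (0.6 rad, within 0.15), the start button is up again (travel under 1.5 mm), and the box, jars, spatula, board and pot lid are within 20 mm of where they began, the box standing flat (all of step 1 and velocity of joint selector between -0.05 and 0.05 rad/s and value of joint start below 0.0015 m and distance of each of jar_short, jar_mid, jar_tall, spatula, board, pot_lid, control_box from where it was at the start of the episode below 0.02 m and angle between control_box's own z axis and vertical below 0.05 rad); the robot touches nothing.
It fails at once if the start button is pressed while the wheel is out of its middle detent (value of joint start above 0.0045 m and not (value of joint selector between 0.45 and 0.75 rad)).
It fails at once if the control box is lifted, tipped or shoved (distance of control_box from where it was at the start of the episode above 0.02 m or angle between control_box's own z axis and vertical above 0.1 rad or height (world z) of control_box above 0.008 m).
It fails at once if a jar, the spatula, the board or the pot lid is lifted, carried or knocked away (distance of any of jar_short, jar_mid, jar_tall, spatula, board, pot_lid from where it was at the start of the episode above 0.02 m).
It also fails if it takes over 38 s, if anything falls off the work surface, if the arm or the gripper's body presses on something with over 40 N, if the wrist force passes 120 N, or if a joint passes its speed limit or range.

## Working session

There is one attempt and no reset: what is moved stays moved. The work goes in short steps, Python scripts to look and compute and a shell command to move; the robot and the scene stay as the last step left them, time stands still between calls to the robot, and variables do not carry over. Pictures are saved under pics/ and viewed, at most 10 in all, crops included, and the job is handed in when it is done.

```bash
mkdir -p pics
python3 - <<'E'
from station import r
import cv2,numpy as np
for n in("top","side"):
    cv2.imwrite(f"pics/{n}0.png",r.grab_frame(n)[:,:,::-1])
    p=r.camera_params(n);T=np.array(p["camera_from_world"]);print(n,p["fx"],p["cx"],p["k1"],(-T[:3,:3].T@T[:3,3]).round(),T[:3,:3].round(2).tolist())
s=r.state();print(s["time_s"],s["eef_pos"],np.round(s["tool_rot"],3).tolist(),s["force"])
E
```

```text
top 512.4640998060121 323.9097661640622 -0.0030138850943186067 [ 265.  -45. 1508.] [[-0.03, -1.0, -0.02], [-0.99, 0.03, -0.17], [0.17, 0.01, -0.99]]
side 504.9780726674218 325.9273033712211 -0.11303267490627197 [ -42. 1073. 1236.] [[-0.9, -0.44, -0.02], [-0.29, 0.62, -0.73], [0.33, -0.65, -0.68]]
0.1 [173.35307549 521.74283361 230.76971951] [[-0.949, 0.315, -0.0], [0.315, 0.949, -0.001], [0.0, -0.001, -1.0]] [ 0.70117742 -0.07742548  0.06381771]
```

View pics/top0.png

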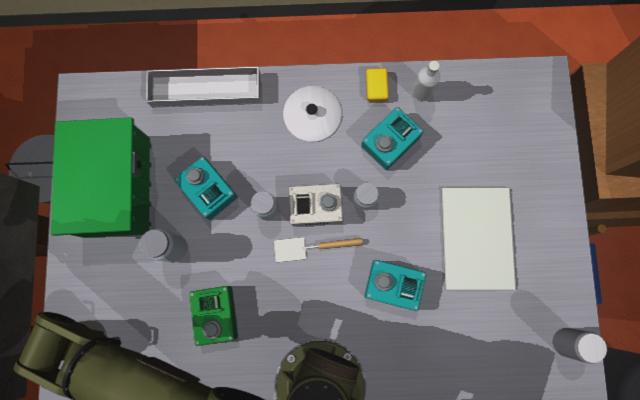

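View pics/side0.png

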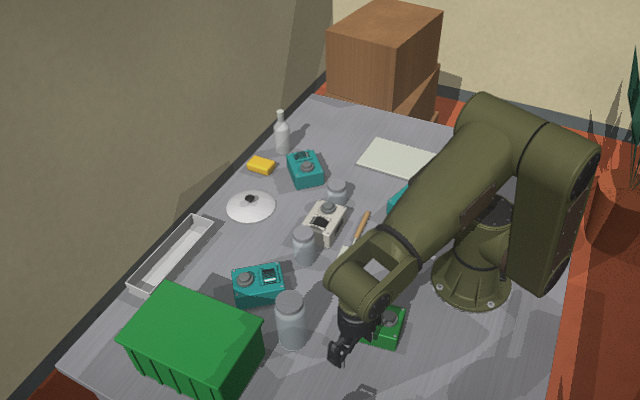

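The top view shows the white box at about (316,204), with its wheel on the left at (303,204) and its button on the right at (328,202). Jars stand at (262,204) and (366,195), and the spatula is nearer the robot at row 248. In the side view the box is near (323,222), and the arm is clear of it.

```bash
cat > h.py <<'E'
import cv2,numpy as np
from station import r
def cam(n):
    p=r.camera_params(n);K=np.array([[p["fx"],0,p["cx"]],[0,p["fy"],p["cy"]],[0,0,1]]);T=np.array(p["camera_from_world"])
    return K,np.array([p["k1"],0,0,0,0]),T[:3,:3],T[:3,3]
def ray(n,uv):
    K,d,R,t=cam(n);q=cv2.undistortPoints(np.array(uv,float).reshape(-1,1,2),K,d)[:,0]
    return -R.T@t,np.c_[q,np.ones(len(q))]@R
def plane(n,uv,z):
    c,v=ray(n,uv);return c+v*((z-c[2])/v[:,2])[:,None]
def proj(n,P):
    K,d,R,t=cam(n);return cv2.projectPoints(np.array(P,float).reshape(-1,1,3),cv2.Rodrigues(R)[0],t,K,d)[0][:,0]
E
python3 - <<'E'
from h import *
a=cv2.imread("pics/top0.png");b=cv2.imread("pics/side0.png")
A=cv2.resize(a[175:235,280:355],None,fx=7,fy=7,interpolation=cv2.INTER_CUBIC)
B=cv2.resize(b[190:260,292:355],None,fx=6,fy=6,interpolation=cv2.INTER_CUBIC)
o=np.zeros((420,525+378,3),np.uint8);o[:,:525]=A;o[:,525:]=B
cv2.imwrite("pics/z.png",o[:,:].copy()if 0 else cv2.resize(o,(790,367)))
c=a[175:235,280:355].astype(int)
for y in(187,195,204,212,220):print(y,a[y,284:348:2].tolist()[::2])
# warm-white mask: bright and r>=b
m=((a.min(2)>150)&(a[...,2].astype(int)-a[...,0]>4)).astype(np.uint8);w=np.zeros_like(m);w[175:235,282:350]=m[175:235,282:350]
k=cv2.findContours(w,0,2)[0];k=max(k,key=cv2.contourArea);print(cv2.contourArea(k),cv2.minAreaRect(k))
E
```

```text
187 [[139, 132, 131], [135, 129, 131], [179, 183, 188], [192, 201, 205], [192, 200, 205], [189, 198, 203], [186, 194, 199], [190, 199, 202], [195, 204, 209], [199, 206, 212], [189, 197, 203], [191, 198, 203], [192, 200, 205], [180, 185, 189], [110, 112, 115], [92, 88, 87]]
195 [[139, 133, 133], [122, 117, 118], [154, 160, 164], [100, 103, 106], [54, 54, 55], [55, 55, 56], [72, 74, 76], [142, 150, 154], [193, 202, 207], [174, 180, 185], [119, 119, 116], [100, 99, 96], [126, 125, 121], [138, 143, 147], [146, 153, 156], [98, 91, 93]]
204 [[85, 81, 82], [85, 81, 82], [120, 125, 128], [132, 138, 140], [40, 39, 40], [41, 39, 40], [41, 41, 42], [153, 156, 160], [199, 206, 212], [129, 130, 128], [125, 122, 120], [129, 128, 125], [119, 116, 113], [84, 83, 83], [122, 128, 131], [105, 99, 100]]
212 [[87, 82, 82], [88, 82, 83], [117, 122, 125], [157, 163, 167], [35, 34, 35], [36, 36, 35], [37, 36, 38], [169, 176, 180], [191, 200, 205], [191, 200, 204], [195, 202, 207], [182, 191, 195], [198, 206, 211], [195, 202, 207], [194, 203, 209], [104, 98, 99]]
220 [[112, 107, 108], [93, 87, 88], [174, 171, 173], [200, 209, 213], [195, 203, 207], [199, 208, 214], [196, 203, 208], [196, 205, 209], [196, 204, 209], [197, 205, 211], [192, 200, 204], [191, 199, 203], [178, 185, 190], [176, 183, 189], [177, 185, 189], [104, 98, 99]]
1362.0 ((314.703125, 203.35133361816406), (36.901981353759766, 51.57204055786133), 86.53176879882812)
```

View pics/z.png

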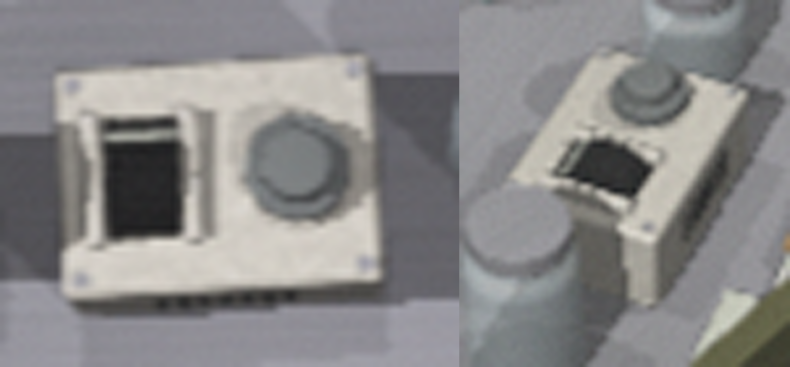

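The zoom shows the box almost square to the robot. In the crop its top face corners are near (57,73), (370,57), (382,281) and (68,298). The white bar is at v≈135 on the far side of the wheel, which spans u 100–185, and the button cap is centred at about (296,160). In the side crop the cap is at about (648,85).

Run:
```python
from h import *
s=lambda L:[(280+u/6.124,175+v/6.117) for u,v in L]
C=plane("top",s([(57,73),(370,57),(382,281),(68,298)]),65);print(C.round(1).tolist())
print(np.linalg.norm(np.diff(np.r_[C,C[:1]],axis=0),axis=1))
c=C.mean(0);ey=(C[0]+C[3]-C[1]-C[2])[:2];ey/=np.linalg.norm(ey);ex=np.array([ey[1],-ey[0]])
print("centre",c,"yaw",np.arctan2(ex[1],ex[0]))
cr=c[:2]+35*ey;bt=c[:2]-37*ey;print("crown",cr,"button",bt)
print("bar meas z~73",plane("top",s([(142,135)]),73),"wheel mid z79",plane("top",s([(143,180)]),79))
# two-view button
(c1,v1),(c2,v2)=ray("top",s([(296,160)])),ray("side",[(292+(648-459)/5.249,190+85/5.243)])
v1,v2=v1[0],v2[0];t=np.linalg.lstsq(np.c_[v1,-v2],c2-c1,rcond=None)[0];print("btn 2view",c1+t[0]*v1,c2+t[1]*v2)
b=cv2.imread("pics/side0.png")
for p in[(*cr,79),(*bt,78),(*C[0][:2],65),(*C[3][:2],65),(*C[1][:2],65),(*C[2][:2],65)]:
  q=proj("side",[p])[0];print("side crop",(459+(q[0]-292)*5.249).round(),((q[1]-190)*5.243).round(), "top",proj("top",[p])[0].round(1))
for n,uv,z in(("L",(262,199),125),("R",(366,190),125),("L85",(262,199),85),("R85",(366,190),85)):print(n,plane("top",[uv],z))
```

```text
[[558.4, 70.0, 65.0], [561.0, -77.0, 65.0], [454.9, -78.7, 65.0], [451.7, 67.0, 65.0]]
[147.09043438 106.15040304 145.77654168 106.69009699]
centre [506.48395752  -4.68307252  65.        ] yaw 0.019827783131006554
crown [505.79003058  30.31004774] button [507.21753743 -41.67579965]
bar meas z~73 [[525.95693449  30.41588184  73.        ]] wheel mid z79 [[503.71184518  30.14289767  79.        ]]
btn 2view [510.97762616 -40.79267153  77.48464791] [513.06510945 -40.12584459  77.84517829]
side crop 609.0 157.0 top [303.3 203.7]
side crop 657.0 86.0 top [328.7 202.4]
side crop 506.0 188.0 top [289.3 186.9]
side crop 662.0 238.0 top [291.1 223.7]
side crop 607.0 44.0 top [340.4 184.3]
side crop 755.0 88.0 top [342.4 220.9]
L [[514.94469969 140.97980095 125.        ]]
R [[ 530.40329982 -145.281559    125.        ]]
L85 [[522.16602498 146.3587587   85.        ]]
R85 [[ 538.07165469 -148.18066639   85.        ]]
```

Measured and consistent with the given sizes: crown ≈ (506.5, 30.4, 79), button ≈ (508.5, −41.3, ~77.5), box yaw ≈ 0.02. Next I square the tool to the box with the gripper shut, and travel above the jars.

```bash
python3 -m creep '[[0,0,-0.4,0,0,-0.98,1],[0,0,-0.4,0,0,-0.98,1],[0,0,-0.3,0,0,-0.98,1],[0,0,-0.2,0,0,-0.98,1],[-0.3,-0.4,0,0,0,0,1],[-0.5,-0.8,0,0,0,0,1],[-0.55,-0.83,0,0,0,0,1],[-0.55,-0.83,0,0,0,0,1],[-0.55,-0.83,0,0,0,0,1],[-0.55,-0.83,0,0,0,0,1],[-0.55,-0.83,0,0,0,0,1],[-0.55,-0.83,0,0,0,0,1]]' 20; python3 -m creep '[[-0.55,-0.83,0,0,0,0,1],[-0.55,-0.83,0,0,0,0,1],[-0.55,-0.83,0,0,0,0,1],[-0.55,-0.83,0,0,0,0,1],[-0.55,-0.83,0,0,0,0,1],[-0.55,-0.83,0,0,0,0,1],[-0.55,-0.83,0,0,0,0,1],[-0.5,-0.7,0,0,0,0,1],[-0.2,-0.3,0,0,0,0,1],[0,0,0,0,0,0,1],[0,0,0,0,0,0,1]]'
```

```text
time_s: 1.1
eef_pos: [300.9, 337.2, 269.8]
tool_rot: [[-1.0, -0.019, -0.0], [-0.019, 1.0, -0.001], [0.0, -0.001, -1.0]]
force: [0.8, 1.0, -1.3]
opening: 0.0
grasp_force: 0.0
time_s: 2.02
eef_pos: [440.8, 137.7, 269.9]
tool_rot: [[-1.0, -0.019, -0.001], [-0.019, 1.0, 0.0], [0.001, 0.0, -1.0]]
force: [0.1, 0.1, -0.1]
opening: -0.005
grasp_force: 0.0
```

```bash
python3 -m creep '[[-0.58,-0.9,0,0,0,0,1],[-0.58,-0.9,0,0,0,0,1],[-0.58,-0.9,0,0,0,0,1],[-0.56,-0.92,0,0,0,0,1],[0,0,0.8,0,0,0,1],[0,0,1,0,0,0,1],[0,0,1,0,0,0,1],[0,0,1,0,0,0,1],[0,0,1,0,0,0,1],[0,0,0.4,0,0,0,1],[0,0,0,0,0,0,1],[0,0,0,0,0,0,1]]'
python3 - <<'E'
from h import *
a=r.grab_frame("top")[:,:,::-1];b=r.grab_frame("side")[:,:,::-1]
A=cv2.resize(a[165:240,270:360],(480,400));B=cv2.resize(b[150:260,270:370],(300,330))
o=np.zeros((400,780,3),np.uint8);o[:,:480]=A;o[:330,480:]=B;cv2.imwrite("pics/hov.png",o)
s=r.state();print(s["eef_pos"],s["force"],proj("side",[s["eef_pos"]]))
E
```

```text
time_s: 3.02
eef_pos: [512.1, 31.8, 114.5]
tool_rot: [[-1.0, -0.022, -0.001], [-0.022, 1.0, 0.0], [0.001, 0.0, -1.0]]
force: [-0.6, 1.0, 1.0]
opening: 0.001
grasp_force: 0.0
[512.96382415  31.39229811 115.71402039] [-0.30058095  0.13652057 -0.16369013] [[318.21329453 211.3389933 ]]
```

View pics/hov.png

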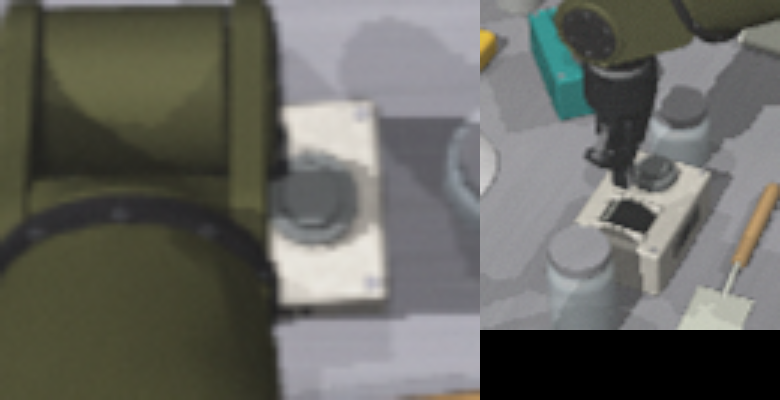

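The side crop shows the fingertip at (622,187), i.e. pixel (317,212). That is within 1 px of its projection, and it is just above the wheel. I now descend gently onto the crown.

```bash
python3 -m creep '[[0,0,0.5,0,0,0,1],[0,0,0.4,0,0,0,1],[0,0,0.1,0,0,0,1],[0,0,0.05,0,0,0,1],[0,0,0,0,0,0,1]]';python3 -m creep '[[0,0,0.04,0,0,0,1],[0,0,0.04,0,0,0,1],[0,0,0,0,0,0,1]]'
```

```text
time_s: 3.53
eef_pos: [512.9, 30.8, 83.6]
tool_rot: [[-1.0, -0.021, 0.001], [-0.021, 1.0, -0.0], [-0.001, -0.0, -1.0]]
force: [0.2, 0.8, 0.6]
opening: 0.002
grasp_force: 0.0
time_s: 3.78
eef_pos: [512.6, 30.7, 80.7]
tool_rot: [[-1.0, -0.021, 0.001], [-0.021, 1.0, -0.0], [-0.001, -0.0, -1.0]]
force: [-0.5, -0.2, -0.3]
opening: -0.003
grasp_force: 0.0
```

```bash
python3 -m creep '[[0,0,0.03,0,0,0,1],[0,0,0.03,0,0,0,1],[0,0,0,0,0,0,1]]'
```

```text
time_s: 4.03
eef_pos: [512.9, 30.7, 79.0]
tool_rot: [[-1.0, -0.021, 0.001], [-0.021, 1.0, -0.0], [-0.001, -0.0, -1.0]]
force: [0.2, -0.0, 2.3]
opening: -0.001
grasp_force: 1.3
```

```bash
python3 -m creep '[[0,0,0.02,0,0,0,1],[0,0,0,0,0,0,1]]'
```

```text
time_s: 4.2
eef_pos: [513.2, 30.7, 78.9]
tool_rot: [[-1.0, -0.021, 0.002], [-0.021, 1.0, -0.0], [-0.002, -0.0, -1.0]]
force: [-0.2, -0.0, 9.6]
opening: 0.004
grasp_force: 4.3
```

Pressing at about 9 N. Now rub towards the robot (tool +x).

```bash
python3 -m creep '[[0.07,0,0,0,0,0,1],[0.07,0,0,0,0,0,1],[0.07,0,0,0,0,0,1],[0.07,0,0,0,0,0,1],[0,0,0,0,0,0,1]]'
```

```text
time_s: 4.62
eef_pos: [504.7, 30.5, 78.9]
tool_rot: [[-1.0, -0.021, 0.002], [-0.021, 1.0, -0.0], [-0.002, -0.0, -1.0]]
force: [0.8, -0.1, 8.3]
opening: -0.004
grasp_force: 3.8
```

```bash
python3 -m creep '[[0.07,0,0,0,0,0,1],[0.07,0,0,0,0,0,1],[0,0,0,0,0,0,1]]'
```

```text
time_s: 4.87
eef_pos: [500.1, 30.4, 78.7]
tool_rot: [[-1.0, -0.021, 0.001], [-0.021, 1.0, -0.0], [-0.001, -0.0, -1.0]]
force: [-2.4, -0.7, 8.8]
opening: 0.004
grasp_force: 4.5
```

```bash
python3 -m creep '[[0.06,0,0,0,0,0,1],[0.06,0,0,0,0,0,1],[0,0,0,0,0,0,1]]'; python3 -m creep '[[0,0,-0.1,0,0,0,1],[0,0,-0.6,0,0,0,1],[0,0,-1,0,0,0,1],[0,-0.5,-1,0,0,0,1],[0,-1,-0.6,0,0,0,1],[0,-0.9,0,0,0,0,1],[0,0,0,0,0,0,1],[0,0,0,0,0,0,1]]';python3 - <<'E'
from h import *
a=r.grab_frame("top")[:,:,::-1];b=r.grab_frame("side")[:,:,::-1]
A=cv2.resize(a[165:240,270:360],(480,400));B=cv2.resize(b[190:260,292:355],(315,350))
o=np.zeros((400,795,3),np.uint8);o[:,:480]=A;o[:350,480:]=B;cv2.imwrite("pics/w1.png",o)
E
```

```text
time_s: 5.12
eef_pos: [496.1, 30.3, 78.2]
tool_rot: [[-1.0, -0.021, 0.0], [-0.021, 1.0, -0.0], [-0.0, -0.0, -1.0]]
force: [-2.4, -1.6, 7.3]
opening: 0.004
grasp_force: 3.3
time_s: 5.78
eef_pos: [497.7, -42.5, 177.0]
tool_rot: [[-1.0, -0.019, 0.0], [-0.019, 1.0, 0.0], [-0.0, 0.0, -1.0]]
force: [0.1, 0.4, 0.1]
opening: 0.002
grasp_force: 0.0
```

View pics/w1.png

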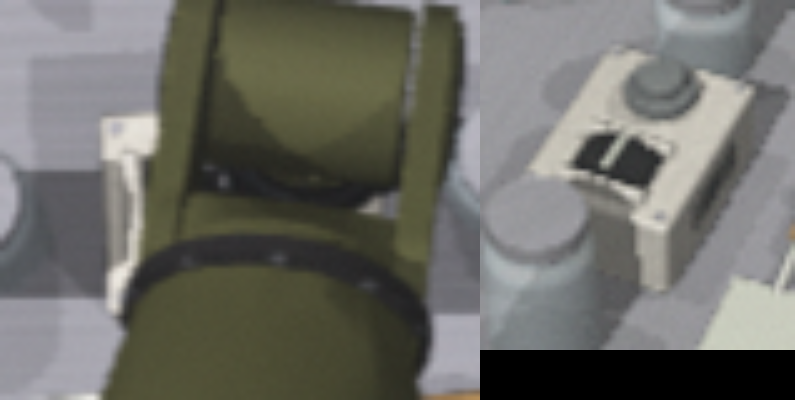

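In the side crop the white bar has moved to about (612,153), near the top of the wheel. I'll quantify its angle against the projected positions.

Run:
```python
from h import *
b=r.grab_frame("side")
yaw=.021
for q in(0,.3,.45,.6,.75,.9):
    f=.6-q;x=34*np.sin(f);z=45+34*np.cos(f)
    P=[[506.5+x*np.cos(yaw)-y*np.sin(yaw),30.4+x*np.sin(yaw)+y*np.cos(yaw),z] for y in(-15,0,15)]
    uv=proj("side",P);print(q,((uv-[292,190])*5+[480,0]).round(0).tolist())
w=b[210:235,305:330].astype(int).sum(2)//3
for i in range(5,22):print(210+i,w[i].tolist())
```

```text
0 [[606.0, 133.0], [596.0, 148.0], [586.0, 162.0]]
0.3 [[618.0, 132.0], [608.0, 147.0], [598.0, 161.0]]
0.45 [[625.0, 133.0], [615.0, 148.0], [605.0, 162.0]]
0.6 [[632.0, 135.0], [622.0, 149.0], [612.0, 164.0]]
0.75 [[639.0, 137.0], [629.0, 152.0], [619.0, 167.0]]
0.9 [[646.0, 141.0], [636.0, 155.0], [626.0, 170.0]]
215 [141, 143, 173, 189, 190, 192, 195, 195, 197, 203, 209, 204, 164, 183, 187, 162, 173, 188, 190, 191, 190, 191, 191, 199, 200]
216 [132, 163, 188, 190, 186, 189, 186, 181, 181, 158, 140, 133, 111, 114, 117, 151, 180, 187, 172, 166, 188, 198, 196, 201, 202]
217 [152, 182, 191, 191, 191, 191, 179, 162, 124, 80, 55, 42, 44, 38, 111, 168, 148, 109, 112, 166, 188, 164, 163, 186, 197]
218 [173, 194, 191, 191, 190, 190, 193, 147, 72, 50, 50, 47, 46, 79, 164, 164, 86, 46, 60, 108, 182, 197, 187, 186, 172]
219 [188, 193, 192, 189, 190, 197, 172, 107, 48, 49, 52, 47, 56, 151, 181, 118, 52, 53, 49, 47, 108, 132, 183, 213, 203]
220 [193, 191, 193, 190, 196, 186, 126, 59, 52, 48, 52, 45, 113, 176, 145, 68, 51, 53, 49, 51, 49, 47, 110, 168, 184]
221 [195, 193, 193, 194, 202, 160, 78
[... 608 characters left out ...]
127, 161, 156, 91, 48, 44, 44, 45, 56, 142, 190, 199, 193]
227 [154, 155, 152, 152, 148, 133, 112, 99, 98, 93, 101, 107, 111, 154, 191, 189, 175, 151, 110, 76, 105, 176, 200, 193, 194]
228 [151, 151, 152, 152, 153, 151, 141, 129, 114, 105, 102, 95, 93, 105, 131, 178, 215, 216, 196, 153, 126, 176, 199, 196, 192]
229 [153, 154, 152, 148, 150, 150, 148, 136, 128, 125, 127, 117, 105, 100, 92, 114, 167, 188, 195, 150, 152, 193, 197, 196, 194]
230 [153, 152, 152, 150, 150, 150, 152, 138, 126, 130, 134, 129, 125, 123, 114, 99, 114, 145, 169, 154, 175, 201, 199, 198, 195]
231 [151, 151, 149, 149, 153, 153, 153, 147, 126, 117, 123, 125, 130, 133, 130, 126, 122, 128, 166, 189, 192, 199, 201, 201, 201]
```

The bar sits at 613 in the crop. With the −7 px side-view bias already seen on the corners and button, this matches 0.6 rad, and the neighbouring detents would be about 26 px away. The box hasn't shifted. Now move over the button.

```bash
python3 -m creep '[[-0.2,0,0.4,0,0,0,1],[-0.2,0.03,0.9,0,0,0,1],[0,0,0.9,0,0,0,1],[0,0,0.6,0,0,0,1],[0,0,0.2,0,0,0,1],[0,0,0,0,0,0,1],[0,0,0,0,0,0,1]]'
```

```text
time_s: 6.52
eef_pos: [510.1, -40.0, 87.7]
tool_rot: [[-1.0, -0.022, 0.0], [-0.022, 1.0, -0.0], [-0.0, -0.0, -1.0]]
force: [0.3, -0.3, 1.4]
opening: -0.001
grasp_force: 0.0
```

```bash
python3 -m creep '[[0,0,0.1,0,0,0,1],[0,0,0.1,0,0,0,1],[0,0,0.1,0,0,0,1],[0,0,0,0,0,0,1]]';python3 -m creep '[[0,0,0.05,0,0,0,1],[0,0,0.05,0,0,0,1],[0,0,0,0,0,0,1]]'
```

```text
time_s: 6.85
eef_pos: [510.8, -40.3, 80.7]
tool_rot: [[-1.0, -0.021, 0.003], [-0.021, 1.0, -0.0], [-0.003, -0.0, -1.0]]
force: [-9.3, 3.3, 27.1]
opening: 0.001
grasp_force: 13.4
time_s: 7.1
eef_pos: [511.1, -40.4, 80.0]
tool_rot: [[-1.0, -0.021, 0.004], [-0.021, 1.0, -0.001], [-0.004, -0.001, -1.0]]
force: [-24.9, 5.1, 62.2]
opening: -0.003
grasp_force: 30.4
```

Hard stop at z≈80, so the button has probably bottomed out (top near 86). I back off gently, then check.

```bash
python3 -m creep '[[0,0,-0.08,0,0,0,1],[0,0,-0.05,0,0,0,1],[0,0,0,0,0,0,1]]';python3 -m creep '[[0,0,-0.05,0,0,0,1],[0,0,0,0,0,0,1]]';python3 -m creep '[[0,0,-0.05,0,0,0,1],[0,0,0,0,0,0,1]]'
```

```text
time_s: 7.35
eef_pos: [510.7, -40.4, 80.8]
tool_rot: [[-1.0, -0.021, 0.003], [-0.021, 1.0, -0.0], [-0.003, -0.0, -1.0]]
force: [-5.3, 3.3, 18.5]
opening: -0.001
grasp_force: 9.4
time_s: 7.52
eef_pos: [510.6, -40.3, 81.6]
tool_rot: [[-1.0, -0.021, 0.003], [-0.021, 1.0, -0.0], [-0.003, -0.0, -1.0]]
force: [2.0, 2.0, 4.2]
opening: -0.004
grasp_force: 2.2
time_s: 7.68
eef_pos: [510.4, -40.5, 82.7]
tool_rot: [[-1.0, -0.021, 0.002], [-0.021, 1.0, -0.0], [-0.002, -0.0, -1.0]]
force: [2.4, 1.6, 4.7]
opening: -0.007
grasp_force: 1.9
```

```bash
python3 -m creep '[[0,0,-0.05,0,0,0,1],[0,0,0,0,0,0,1]]';python3 -m creep '[[0,0,-0.06,0,0,0,1],[0,0,0,0,0,0,1]]'
```

```text
time_s: 7.85
eef_pos: [510.0, -40.5, 83.7]
tool_rot: [[-1.0, -0.021, 0.001], [-0.021, 1.0, -0.0], [-0.001, -0.0, -1.0]]
force: [2.2, 0.8, 2.7]
opening: 0.003
grasp_force: 1.6
time_s: 8.02
eef_pos: [509.7, -40.5, 85.3]
tool_rot: [[-1.0, -0.021, -0.0], [-0.021, 1.0, -0.0], [0.0, -0.0, -1.0]]
force: [2.4, 0.8, 2.1]
opening: 0.002
grasp_force: 1.2
```

The spring profile (hard stop at 81, about 4.5 N just above it, falling to 2 N at 85) confirms a full press and the button's return. I retreat and take a final look.

```bash
python3 -m creep '[[0,0,-0.3,0,0,0,1],[0,0,-0.9,0,0,0,1],[0,0,-1,0,0,0,1],[0,0,-1,0,0,0,1],[0.9,0,-1,0,0,0,1],[1,0,-0.5,0,0,0,1],[1,0,0,0,0,0,1],[1,0,0,0,0,0,1],[0.6,0,0,0,0,0,1],[0,0,0,0,0,0,1],[0,0,0,0,0,0,1]]';python3 - <<'E'
from h import *
a=r.grab_frame("top")[:,:,::-1];b=r.grab_frame("side")[:,:,::-1]
cv2.imwrite("pics/topF.png",a)
A=cv2.resize(a[165:240,270:360],(480,400));B=cv2.resize(b[190:260,292:355],(315,350))
o=np.zeros((400,795,3),np.uint8);o[:,:480]=A;o[:350,480:]=B;cv2.imwrite("pics/f.png",o)
E
```

```text
time_s: 8.93
eef_pos: [374.4, -43.4, 226.8]
tool_rot: [[-1.0, -0.021, 0.001], [-0.021, 1.0, -0.0], [-0.001, -0.0, -1.0]]
force: [-0.0, 0.3, -0.6]
opening: -0.001
grasp_force: 0.0
```

View pics/f.png

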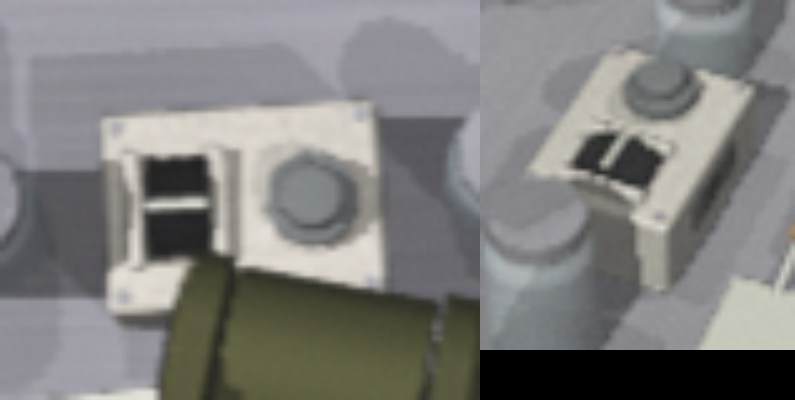

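In the top crop the white bar lies across the middle of the wheel at (178,204). The button is up at (312,195), the box hasn't moved, and the arm is clear of everything.

```bash
python3 -c "
from station import r
print(r.hand_in())"
```

```text
the job is handed in; nothing more can be done
None
```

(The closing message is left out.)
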